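Hook the make-up tray out to its stops

ROBOT

A 6-joint arm with a two-finger parallel gripper is mounted at the origin on the work surface. World frame = base frame: x ahead of the robot, y to its left, z up, the work surface at z = 0. Lengths are in m, angles in rad, forces in N, time in s.
With the tool pointing down it reaches from about 0.275 to 0.85 m from the base axis. Payload 5.2 kg.
Tool frame: the origin (TCP) lies midway between the tips of the shut fingers; the grasp point (between the pads) lies 19 mm behind it; x points along the fingers, z is the direction in which the jaws open and shut, and the axes are right-handed (so a half turn about x gives the same grasp; the last joint's range is limited). The gripper opens to 85 mm and grips with 20 to 120 N. Pads are 22 mm wide; open, the fingers measure 114 mm over their backs; the gripper's body (76 mm by 85 mm) begins 54 mm behind the grasp point. The pads swing forward as they close: fully open they stand 13 mm farther back than shut.
Start: joints at [-1.337, 0.259, 1.535, -0, 1.348, -0.203], TCP at [0.233, -0.498, 0.231] pointing down, gripper open.
Joint ranges: [-3.14, 3.14], [-0.91, 2.08], [0.19, 2.58], [-1.22, 4.36], [0.22, 2.71], [-3.12, 3.12]. Speed limits (rad/s): [2.57, 2.57, 3.14, 3.14, 3.14, 3.14].

INTERFACE

Orientations are given as a rotation vector (axis times angle).
In Python, from cell import status, viewer, ticket gives the robot as it stands. The module is installed in compiled form; this text tells all that it offers.
- The arm moves only by the tool servo_tool, never from a script. Its argument "plan" is a list of rows, each a list of 7 numbers: the shift along the tool's x, y, z in cm, then the turn, a rotation vector about the tool's x, y, z in rad, then the finger opening in cm, from 0 to 8.54. A call has 1 to 20 rows; each row shifts and turns the commanded pose from where the row before left it, along the tool's axes as they then stand; what a row does not reach is not made up. A row lasts 1/10 s, in which the tool goes at most 50 mm and 8.59 degrees, less where a joint would pass 70% of its speed; a pose out of reach is approached as far as the arm can. A call is refused whole if a number of a shift passes 5 or a number of a turn 0.15, either way. A call with a gripper value outside its range is refused whole. The fingers move at their own pace and stop on an object; "grip_force" is the grip in N (left out, the last holds). Time passes only in rows, so rows that do not move let the fingers close. It gives the time, the measured TCP pose, the force and the opening at its end, in the units of the state.
- status.get_state(): the state, without advancing time (a new reading comes with each control period).
- viewer.snapshot(name): name is "side" or "top" or "wrist"; returns (picture, depth): 400x640x3 uint8, blue, green, red; 400x640 float32, m along the optical axis (not along the pixel's ray), 0 where there is no reading.
- viewer.get_calibration(name): a dict with "fx", "fy", "cx", "cy" (pixels), "k1" (the pictures are not rectified: a ray, as slopes to the right and down, at radius r is drawn at 1 + k1 r^2 times it, then the intrinsics apply), "extrinsics" (4x4, takes a point from camera to world coordinates); the wrist camera has in their place "tool_from_camera" (4x4, takes a point from camera to tool coordinates, whose origin is the TCP and whose axes are the tool frame's). Camera axes: x right, y down, z forward; pixel columns grow to the right and rows downward; lengths in m; the calibration is good to about 2 mm. A picture is of the moment at which its call begins: read the wrist's pose just before it. get_calibration takes no time and is no camera call.
- ticket.sign_off(): hands the job in, once; it reports no verdict.
The state is a dict: "clock": time; "qpos": joint angles; "joint_vel": joint speeds; "effort": joint torques, N m; "eef_pos": TCP position; "tool_rot": TCP orientation; "wrist_force": force on the tool from outside, world axes, zero at the start; "ft_torque": the same for the moment, N m; "opening": finger opening in m.
Only numpy, scipy, OpenCV 4.12 (cv2) and the standard library are available. Lean on these libraries where they do the work, as an engineer would, in place of code of your own. Each camera call takes 0.05 s, during which the arm holds its last target. There are 200 camera calls.

TASK

Take the hook tool from its holder, hook it into the steel eye on the front of the make-up tray and draw the tray gently out of its organiser until both stops hold it, and hold it there for a second with a pull of about 11 N on the hook (more than 16 N at any time would bend the eye). Then unhook without lifting or pushing back the tray, and stand the tool back in its holder. Do not touch the tray with the gripper, and do not disturb the other things.

Things in the scene. Friction and masses are not known exactly. Their poses are not given: they have to be found in the camera images.
- hook: Hook tool, upright, 91 mm, 0.12 kg. Origin: on its axis, centre of the collar's underside; z up. Black handle 24 x 24 mm up to z = 57 mm; collar 52 x 52 mm, z = 0 to 5 mm; steel shank 8 mm in diameter on the axis down to z = -34 mm. Hold it by the handle above the collar, best with the fingers closing along the tool's x and a grip of 40 N or more, so that it does not tilt under the pull.
- hook_foot (a point): Point of the hook tool on the shank's axis at mid height of its toe, 30.5 mm below the collar's underside. The toe, a steel bar at the shank's foot, 7 mm wide and high, points along the tool's own -x to 13 mm from the axis; in the holder it points towards the robot's side (within 0.6 rad of world -x). At the eye it must point the way the tray is drawn (tool's x along the tray's x).
- holder: Holder of the hook tool: fixed grey block 70 x 70 x 60 mm high with a square well 36 x 36 mm down through its middle. Origin: centre of its underside, z up. The tool stands with its shank and toe in the well and its collar flat on the block's top (tool's origin 60 mm above the holder's), its sides along the holder's.
- tray: Loose white tray, 150 mm long (x), 100 mm wide, 28 mm high, about 0.5 kg; slides flat on the organiser's floor with 3 mm of play each side. Origin: centre of its underside; -x is its front, the way it is drawn out. At its rear a shoulder on each side reaches 62 mm from the middle line; the shoulders' front faces lie at x = +45 mm. Drawing it takes 1 to 5 N.
- eye (a point): Centre of the tray's eye: a flat level ring of 7 mm round bar, opening 26 mm, 99 mm ahead (-x) of the tray's origin and 23 mm above its underside; 19 mm free below it. Lower the toe through it with the shank about 4 mm behind (+x of) the centre until the toe is clear below; drawn to -x, the shank meets the front bar and the toe lies under it. To come out it must first go back some 13 mm to +x.
- case: Organiser, fixed: floor 3 mm thick, 140 mm wide, from x = -210 to +120 mm; side walls 36 mm high from x = -120 mm back; roof (underside 75 mm, top 81 mm high) over x = 0 to +120 mm. Origin: on the table under the middle of its walled part; -x is its open front. The tray travels along this x.
- stops: Two rigid fixed aluminium blocks at the organiser's side walls, each 20 x 12 x 26 mm high, which catch the tray's shoulders. Origin: on the organiser's floor, midway between the blocks, level with their rear (+x) faces; axes as the organiser's. With the tray fully out its shoulders lie on these faces and its origin is 45 mm ahead (-x) of this one.
- cream_jar: Bystander: amber jar, 38 mm in diameter, 34 mm high, standing loose in the tray's rear half; it rides along and must stay upright in the tray. Origin: centre of its underside.
- compact: Bystander: black disc, 60 mm in diameter, 13 mm high. Origin: centre of its underside.
- powder_jar: Bystander: clear jar, 52 mm in diameter, 45 mm high. Origin: centre of its underside.
- spray_can: Bystander: aluminium can, 50 mm in diameter, 140 mm high. Origin: centre of its underside.
- foundation: Bystander: beige bottle, 36 mm in diameter, 100 mm high. Origin: centre of its underside.
- brush_a: Bystander: make-up brush lying flat, 170 mm long, 14 mm high. Origin: under its middle.
- lipstick: Bystander: small black tube with a steel cap, 22 mm in diameter, 55 mm high, standing. Origin: centre of its underside.
Things that resemble listed ones, but are neither listed nor needed, are in the scene too. Leave any yellow look-alike of the hook alone.

How it is judged:
By the outcome, as a careful person would: the job done as asked, in the order asked, and still so for the second after the job is handed in, with the robot touching nothing.
It also fails if it takes over 72 s, if anything falls off the work surface, if the arm or the gripper's body presses on something with over 40 N, if the wrist force passes 120 N, or if a joint passes its speed limit or range.

## Working session

There is one attempt and no reset: what is moved stays moved. The work goes in short steps, Python scripts to look and compute and a tool call to move; the robot and the scene stay as the last step left them, time stands still between calls to the robot, and variables do not carry over. Pictures are saved under pics/ and viewed, about 8 in all and at most 12, crops included, and the job is handed in when it is done.

Besides the shell and the picture viewer there is one more tool, called after ">>>" as name(argument=value, ...), one argument or row to a line, values as JSON. servo_tool: Moves the arm, as the interface text tells. Its arguments: {"type":"object","properties":{"plan":{"type":"array","items":{"type":"array","items":{"type":"number"}}},"grip_force":{"type":"number"}},"required":["plan"]}

```bash
mkdir -p pics
cat > h.py <<'E'
import numpy as np, cv2
from scipy.spatial.transform import Rotation as R
from cell import status, viewer, ticket
def ext(name,s=None):
    c=viewer.get_calibration(name)
    if name=='wrist':
        T=np.eye(4);T[:3,:3]=R.from_rotvec(s['tool_rot']).as_matrix();T[:3,3]=s['eef_pos']
        return c,T@np.array(c['tool_from_camera'])
    return c,np.array(c['extrinsics'])
def snap(name):
    s=status.get_state(); p,d=viewer.snapshot(name); c,T=ext(name,s)
    np.savez(''+name+'.npz',p=p,d=d,T=T); return p,d,c,T
def load(name):
    z=np.load(''+name+'.npz'); return z['p'],z['d'],viewer.get_calibration(name),z['T']
def KD(c): return np.array([[c['fx'],0,c['cx']],[0,c['fy'],c['cy']],[0,0,1.]]),np.array([c['k1'],0,0,0.])
def rays(c,uv):
    K,D=KD(c); return cv2.undistortPoints(np.float64(uv).reshape(-1,1,2),K,D).reshape(-1,2)
def cloud(d,c,T):
    h,w=d.shape; v,u=np.mgrid[:h,:w]
    r=rays(c,np.stack([u,v],-1)).reshape(h,w,2)
    P=np.dstack([r*d[...,None],d]); W=P@T[:3,:3].T+T[:3,3]; W[d==0]=np.nan; return W
def atz(c,T,uv,z):
    r=rays(c,uv); q=np.c_[r,np.ones(len(r))]@T[:3,:3].T
    return T[:3,3]+q*((z-T[2,3])/q[:,2])[:,None]
def proj(c,T,P):
    K,D=KD(c); Ti=np.linalg.inv(T)
    return cv2.projectPoints(np.float64(P).reshape(-1,1,3),cv2.Rodrigues(Ti[:3,:3])[0],Ti[:3,3],K,D)[0].reshape(-1,2)
E
python3 - <<'E'
from h import *
s=status.get_state(); print(s)
for n in('top','side','wrist'):
    p,d,c,T=snap(n); cv2.imwrite(f'pics/{n}0.png',p); print(n,c['fx'],c['k1'],T.round(3).tolist())
E
```

```text
{'clock': 0.0, 'qpos': array([-1.33679198e+00,  2.59357555e-01,  1.53610621e+00,  2.34215141e-05,
        1.34800684e+00, -2.02761936e-01]), 'joint_vel': array([-0.00040391,  0.00118101, -0.00063237,  0.00051419, -0.00052764,
       -0.00163963]), 'effort': array([ 1.61627595e-03, -4.46024644e+01, -2.90570587e+01, -1.96541960e-04,
        1.17847507e-02, -9.24544707e-06]), 'eef_pos': array([ 0.23257645, -0.49781069,  0.23045759]), 'tool_rot': array([ 0.88301035,  1.38609236, -0.88083738]), 'wrist_force': array([-1.12461494,  0.5893231 ,  0.85898431]), 'ft_torque': array([-0.02160898,  0.05013245, -0.01848742]), 'opening': 0.08521307566316111}
top 375.7128533001578 -0.05007104263386372 [[-0.009, -0.998, 0.055, 0.447], [-1.0, 0.008, -0.016, -0.011], [0.015, -0.055, -0.998, 1.132], [0.0, 0.0, 0.0, 1.0]]
side 401.52841644867374 -0.04923436255582067 [[-0.885, -0.303, 0.353, 0.144], [-0.465, 0.563, -0.683, 0.669], [0.008, -0.769, -0.639, 0.711], [0.0, 0.0, 0.0, 1.0]]
wrist 303.2388679569772 -0.045091715976660514 [[0.422, -0.862, -0.279, 0.303], [-0.906, -0.403, -0.127, -0.464], [-0.002, 0.307, -0.952, 0.373], [0.0, 0.0, 0.0, 1.0]]
```

View pics/top0.png

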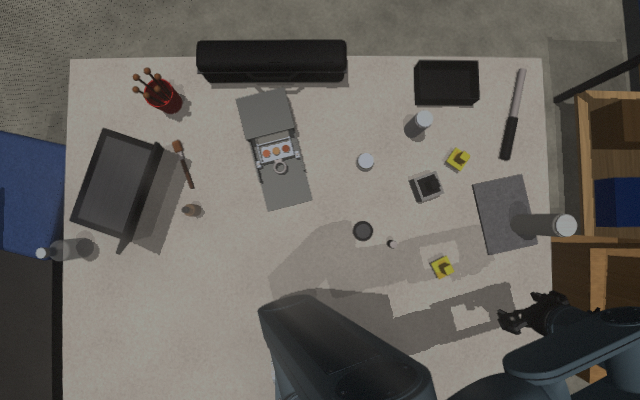

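View pics/side0.png

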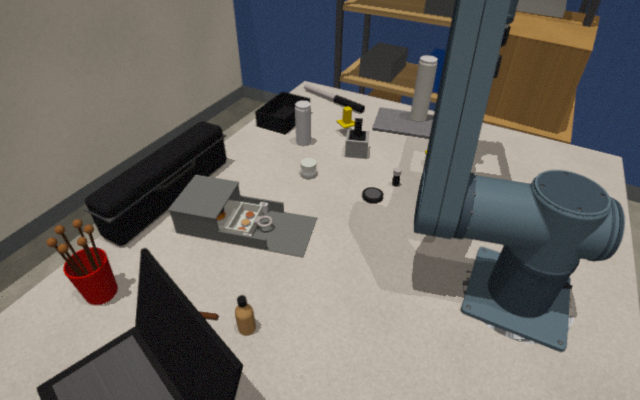

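Top view: the tool in the grey holder is at about (427,186). It could be confused with the yellow look-alikes at (459,158) and (442,267), or the black box at (447,82). The tool I want is the black one in the grey block. The tray's eye is at (280,168) and the organiser's open front points down the image. I'll check both in one close crop.

Run:
```python
from h import *
p,d,c,T=load('top')
a=cv2.resize(p[80:220,230:320],None,fx=4,fy=4,interpolation=2)
b=cv2.resize(p[140:210,390:480],None,fx=4,fy=4,interpolation=2)
b=cv2.copyMakeBorder(b,0,280,0,0,0)
cv2.imwrite('pics/crop1.png',np.hstack([a,b]))
W=cloud(d,c,T)
for uv in [(427,186),(280,168),(428,183),(268,115),(288,195),(365,161),(420,118),(362,231),(459,158),(405,184)]: print(uv,W[uv[1],uv[0]].round(3))
```

```text
(427, 186) [ 0.532 -0.337  0.081]
(280, 168) [0.596 0.084 0.005]
(428, 183) [ 0.538 -0.334  0.101]
(268, 115) [0.738 0.112 0.078]
(288, 195) [0.514 0.061 0.003]
(365, 161) [ 0.609 -0.167  0.046]
(420, 118) [ 0.711 -0.305  0.14 ]
(362, 231) [ 0.404 -0.159  0.016]
(459, 158) [ 0.611 -0.431  0.082]
(405, 184) [ 0.545 -0.295 -0.   ]
```

View pics/crop1.png

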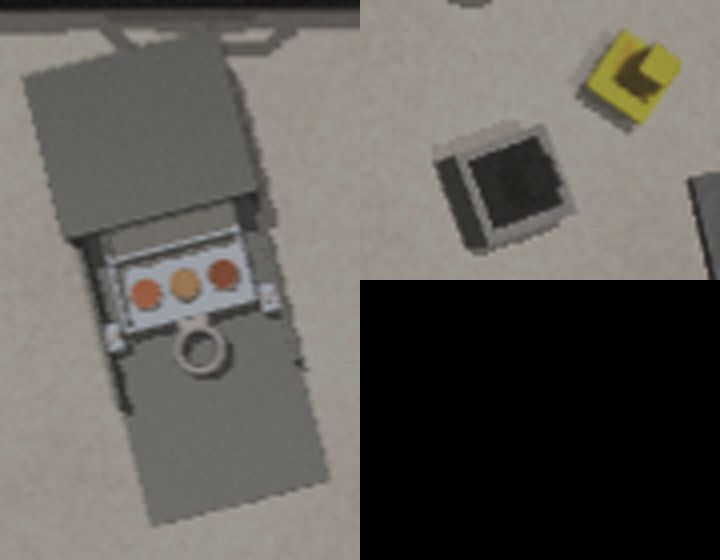

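The crop shows the black tool with a square collar on the light grey block, which matches the description. The look-alike at upper right is yellow. The tray's ring is centred near crop (203,348). Next I'll fit both poses.

```bash
cat >> h.py <<'E'
def rect(P):
    r=cv2.minAreaRect(np.float32(P[:,:2]*1000)); b=cv2.boxPoints(r); return np.array(r[0])/1000,np.array(r[1]),r[2]
def plan(pos,yaw,s=None):
    """yaw: direction of the jaw axis (tool z) in world; prints the shift in the tool axes (cm) and turn"""
    s=s or status.get_state(); A=R.from_rotvec(s['tool_rot'])
    z=np.array([np.cos(yaw),np.sin(yaw),0]); x=np.array([0,0,-1.]); B=R.from_matrix(np.c_[x,np.cross(z,x),z])
    print('shift cm',(A.inv().apply(np.array(pos)-s['eef_pos'])*100).round(2),'turn',(A.inv()*B).as_rotvec().round(4),'q',s['qpos'].round(2),'t',s['clock'])
E
python3 - <<'E'
from h import *
p,d,c,T=load('top'); W=cloud(d,c,T); x,y,z=np.moveaxis(W,-1,0)
near=(abs(x-.535)<.07)&(abs(y+.335)<.07)
for lo,hi in((.045,.08),(.09,.13)):
    m=near&(z>lo)&(z<hi); P=W[m]; print('hook',lo,m.sum(),rect(P),np.median(P[:,2]))
m=(z>.07)&(z<.09)&(abs(x-.74)<.09)&(abs(y-.11)<.11); print('roof',rect(W[m]),np.median(z[m]))
# ring pixel centre from crop: (203,348)/4+ (230,80)
uv=[(230+203/4-.4,80+348/4-.4)]
print('eye',atz(c,T,uv,.0295))
# floor front corners, crop px
q=np.array([(150,525),(328,480),(128,412),(305,368)])/4+[230,80]-.4
f=atz(c,T,q,.003);print(f)
# shoulders/roof corners
q=np.array([(25,77),(215,35),(75,240),(257,188)])/4+[230,80]-.4
f=atz(c,T,q,.081);print(f)
s=status.get_state();A=R.from_rotvec(s['tool_rot']).as_matrix();print(A.round(3)); print(np.array(viewer.get_calibration('wrist')['tool_from_camera']).round(3).tolist())
plan([.535,-.335,.26],np.arctan2(A[1,2],A[0,2]))
E
```

```text
hook 0.045 509 (array([ 0.53443719, -0.34867966]), array([70.60370636, 73.47767639]), 18.633207321166992) 0.0610176323317424
hook 0.09 101 (array([ 0.53582465, -0.34767145]), array([23.67670441, 26.06154442]), 21.774927139282227) 0.11506268323710045
roof (array([0.74477081, 0.12029789]), array([126.72166443, 144.5249176 ]), 14.273819923400879) 0.08017651882351262
eye [[0.59650578 0.08127146 0.0295    ]]
[[ 0.46690529  0.12367076  0.003     ]
 [ 0.49956926 -0.0100593   0.003     ]
 [ 0.55206976  0.14009271  0.003     ]
 [ 0.58433568  0.00660987  0.003     ]]
[[0.78497745 0.20337962 0.081     ]
 [0.81453745 0.06800004 0.081     ]
 [0.66702588 0.16714976 0.081     ]
 [0.70331113 0.03847945 0.081     ]]
[[-0.     0.906  0.423]
 [ 0.001  0.423 -0.906]
 [-1.     0.    -0.001]]
[[0.001, -0.307, 0.952, -0.143], [-0.001, -0.952, -0.307, 0.078], [1.0, -0.0, -0.001, -0.001], [0.0, 0.0, 0.0, 1.0]]
shift cm [-2.92 34.29 -1.98] turn [-0.     -0.0014 -0.0003] q [-1.34  0.26  1.54  0.    1.35 -0.2 ] t 0.15
```

>>> servo_tool(
  plan=[
    [0.2,3.4,-0.08,0,0,0,8],
    [0.2,3.4,-0.08,0,0,0,8],
    [0,3.4,-0.08,0,0,0,8],
    [0,3.4,-0.08,0,0,0,8],
    [0,3.4,-0.08,0,0,0,8],
    [0,3.4,-0.08,0,0,0,8],
    [0,3.4,-0.08,0,0,0,8],
    [0,3.4,-0.08,0,0,0,8],
    [0,3.4,-0.08,0,0,0,8],
    [0,3.1,-0.08,0,0,0,8],
    [0,0,0,-0.145,0,0,8],
    [0,0,0,-0.145,0,0,8],
    [0,0,0,-0.145,0,0,8],
    [0,0,0,-0.145,0,0,8],
    [0,0,0,-0.145,0,0,8],
    [0,0,0,-0.145,0,0,8],
    [0,0,0,-0.145,0,0,8],
    [0,0,0,-0.145,0,0,8],
    [0,0,0,-0.145,0,0,8],
    [0,0,0,-0.145,0,0,8],
  ],
)

```text
clock: 2.15
eef_pos: [0.5345, -0.3484, 0.2268]
tool_rot: [-0.252, 1.557, 0.253]
wrist_force: [-0.3, -0.3, 0.3]
opening: 0.08
```

Run:
```python
from h import *
p,d,c,T=snap('wrist'); cv2.imwrite('pics/w1.png',p)
W=cloud(d,c,T); x,y,z=np.moveaxis(W,-1,0)
near=(abs(x-.535)<.06)&(abs(y+.345)<.06)
for lo,hi in((.055,.075),(.062,.072),(.105,.13)):
    m=near&(z>lo)&(z<hi); 
    if m.sum()>9: print(lo,m.sum(),rect(W[m]),np.median(z[m]))
plan([.534,-.348,.25],.33)
```

```text
0.055 3377 (array([ 0.53332184, -0.34797046]), array([69.93283081, 70.3817749 ]), 19.838863372802734) 0.06105071379222876
0.062 1581 (array([ 0.53552631, -0.35087381]), array([51.86912155, 60.46723938]), 19.83498764038086) 0.06493991015556738
0.105 782 (array([ 0.53434424, -0.34665976]), array([23.95074463, 24.19007301]), 18.521665573120117) 0.11670204339321746
shift cm [-2.32  0.05 -0.04] turn [-0.0008 -0.0005 -0.0009] q [-0.75  0.42  1.31 -0.    1.41 -1.08] t 2.2
```

View pics/w1.png

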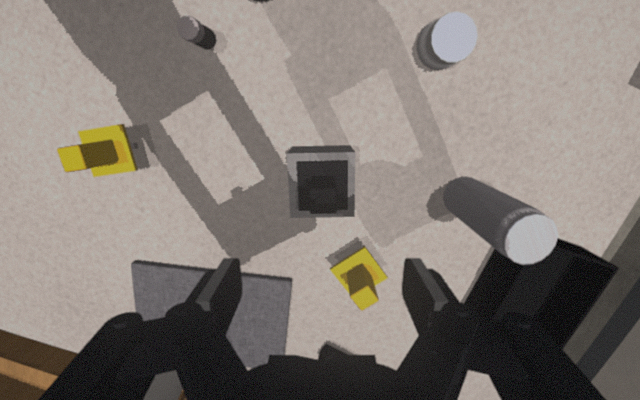

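Wrist view: the black tool in its grey holder is at (322,183). A yellow look-alike sits behind it at (360,270), out of the fingers' way. Now I'll descend and grip.

>>> servo_tool(
  plan=[
    [2.5,0.05,0,-0.01,0,0,7.5],
    [3,0,0,0,0,0,7.5],
    [3,0,0,0,0,0,7.5],
    [3,0,0,0,0,0,7.5],
    [2.5,0,0,0,0,0,7.5],
    [1.4,0,0,0,0,0,7.5],
    [0,0,0,0,0,0,7.5],
    [0,0,0,0,0,0,2],
    [0,0,0,0,0,0,2],
    [0,0,0,0,0,0,2],
    [0,0,0,0,0,0,2],
    [0,0,0,0,0,0,2],
    [0,0,0,0,0,0,2],
    [0,0,0,0,0,0,2],
    [0,0,0,0,0,0,2],
  ],
  grip_force=70,
)

```text
clock: 3.7
eef_pos: [0.5353, -0.3488, 0.0749]
tool_rot: [-0.258, 1.554, 0.254]
wrist_force: [-0.3, 0.1, 6.2]
opening: 0.0236
```

Run:
```python
from h import *
p,d,c,T=snap('wrist'); cv2.imwrite('pics/w2.png',p[100:400])
s=status.get_state();print(s['eef_pos'],s['opening'],s['wrist_force'],s['ft_torque'])
plan(s['eef_pos'],.34)
```

```text
[ 0.53529975 -0.34873788  0.07490835] 0.023398670366164605 [0.52604532 0.34451803 5.38399787] [ 0.07503607  0.09717105 -0.00816775]
shift cm [0. 0. 0.] turn [-0.014   0.0013  0.0025] q [-0.75  0.55  1.5  -0.    1.09 -1.08] t 3.75
```

View pics/w2.png

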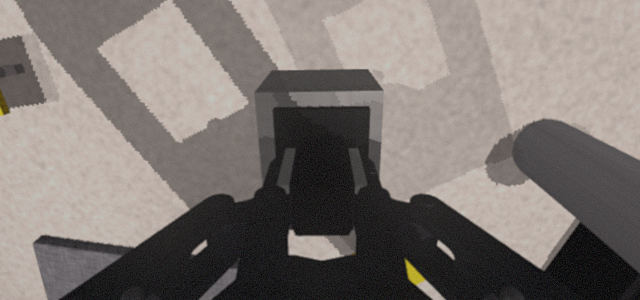

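The tool is gripped at an opening of 23.4 mm between the pads, just above the collar. I'll lift it and carry it to a viewing pose beside the eye.

>>> servo_tool(
  plan=[
    [-1,0,0,0,0,0,2],
    [-2,0,0,0,0,0,2],
    [-3,0,0,0,0,0,2],
    [-4,0,0,0,0,0,2],
    [-3.5,0,0,0,0,0,2],
    [-1.5,0,0,0,0,0,2],
    [0,2.1,1.3,0,0,0,2],
    [0,3.3,2,0,0,0,2],
    [0,3.3,2,0,0,0,2],
    [0,3.3,2,0,0,0,2],
    [0,3.3,2,0,0,0,2],
    [0,3.3,2,0,0,0,2],
    [0,3.3,2,0,0,0,2],
    [0,3.3,2,0,0,0,2],
    [0,3.3,2,0,0,0,2],
    [0,2.1,1.3,0,0,0,2],
    [0,1.1,0.6,0.04,0,0,2],
    [0,0,0,0.04,0,0,2],
    [0,0,0,0,0,0,2],
    [0,0,0,0,0,0,2],
  ],
)

```text
clock: 5.75
eef_pos: [0.6146, 0.0137, 0.2234]
tool_rot: [-0.194, 1.562, 0.194]
wrist_force: [-0.2, -0.6, -0.8]
opening: 0.0233
```

Run:
```python
from h import *
p,d,c,T=snap('wrist'); cv2.imwrite('pics/w3.png',p)
s=status.get_state();print(s['eef_pos'],s['opening'],s['wrist_force'],s['ft_torque'])
plan(s['eef_pos'],.247)
W=cloud(d,c,T); x,y,z=np.moveaxis(W,-1,0)
m=(z>.07)&(z<.09)&(x>.66)&(y>0.02); print('roof',rect(W[m]),np.median(z[m]))
```

```text
[0.61468125 0.01341914 0.22341411] 0.023104365551514943 [ 0.41351631 -0.7602368  -2.29535169] [-0.00801876  0.02174983  0.02522388]
shift cm [0. 0. 0.] turn [-0.0005 -0.0003 -0.    ] q [-0.16  0.38  1.38 -0.    1.38 -0.41] t 5.8
roof (array([0.76246564, 0.13072432]), array([221.01158142, 193.69372559]), 89.90859985351562) 0.08093727426039757
```

View pics/w3.png

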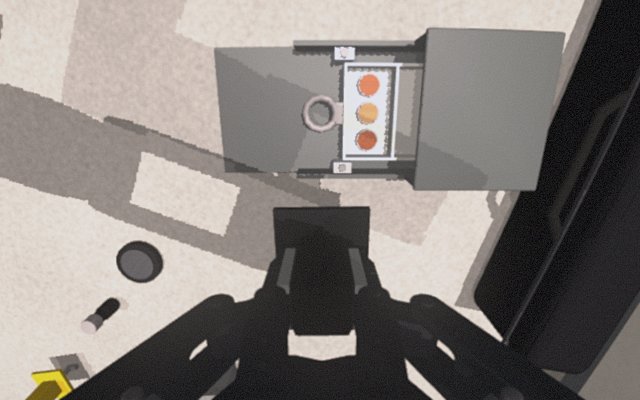

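The ring is centred near (321,113), the stops are the light blocks at (344,53) and (342,167), and the collar's outer edge runs from (275,207) to (369,207). I'll measure these finely.

Run:
```python
from h import *
p,d,c,T=load('wrist'); W=cloud(d,c,T); x,y,z=np.moveaxis(W,-1,0)
v,u=np.mgrid[:400,:640]
m=(abs(u-321)<24)&(abs(v-113)<24)&(z>.018)&(z<.04)&(u<340); P=W[m]
print('ring n',m.sum(),'z',np.percentile(P[:,2],[10,50,90]).round(4))
# circle: ring pixels projected onto z=.0295..., enclosing circle in the image
uv=np.c_[u[m],v[m]].astype(float); 
Q=atz(c,T,uv,.026)[:,:2]*1000
(cc,r)=cv2.minEnclosingCircle(np.float32(Q)); print('enclosing',cc,r)
from scipy.optimize import least_squares
f=least_squares(lambda q:np.hypot(*(Q-q[:2]).T)-q[2],[*cc,16],loss='soft_l1');print('mid circle',f.x)
# hole
b=(abs(u-321)<12)&(abs(v-113)<12)&(z<.012); print('hole',atz(c,T,np.c_[u[b],v[b]].mean(0)[None],.026))
# case: walls tops z=.036 , roof, as lines
def line(P): 
    vx,vy,x0,y0=cv2.fitLine(np.float32(P[:,:2]),cv2.DIST_HUBER,0,.001,.001).ravel(); return np.degrees(np.arctan2(vy,vx))%180,(x0,y0)
for n,(v0,v1,u0,u1) in {'wallL':(38,50,295,418),'wallR':(158,182,300,415)}.items():
    k=(u>u0)&(u<u1)&(v>v0)&(v<v1)&(z>.03)&(z<.045); print(n,k.sum(),line(W[k]))
k=(z>.07)&(z<.09)&(u>405)&(u<570)&(v>20)&(v<195)&(p.max(2)>60); print('roof',rect(W[k]))
k=(z>-.002)&(z<.01)&(u>205)&(u<300)&(v>40)&(v<180)
for n,(us) in {'front corners':[(216,48),(226,171)],'wall tips':[(294,43)]}.items(): print(n,atz(c,T,us,.003))
print('stops rear edges',atz(c,T,[(354,53),(352,167)],.029), 'stop front',atz(c,T,[(334,53),(332,167)],.029))
print('tray front corners',atz(c,T,[(344,65),(343,159)],.031),'tray yaw line')
s=status.get_state(); e=s['eef_pos']; A=R.from_rotvec(s['tool_rot'])
for dz in(.0149,.012,.009): # collar +y edge, underside and top
    print(dz,proj(c,T,[e+A.apply([dz-h,.026,t]) for h in(0,.005) for t in(-.026,.026)]).round(1).tolist())
```

```text
ring n 658 z [0.0273 0.0289 0.03  ]
enclosing (596.5247192382812, 84.96869659423828) 21.43265151977539
mid circle [595.38618308  84.77022287  16.60817748]
hole [[0.59508171 0.0848501  0.026     ]]
wallL 808 (np.float32(14.048782), (np.float32(0.61489), np.float32(0.15851536)))
wallR 769 (np.float32(13.945271), (np.float32(0.64689326), np.float32(0.029884163)))
roof (array([0.74269873, 0.12169032]), array([125.01585388, 143.71031189]), 14.242156028747559)
front corners [[ 0.46718805  0.12356968  0.003     ]
 [ 0.49969196 -0.00970419  0.003     ]]
wall tips [[0.54930853 0.1485064  0.003     ]]
stops rear edges [[0.61377763 0.1501263  0.029     ]
 [0.64362733 0.0365111  0.029     ]] stop front [[0.59407708 0.14510702 0.029     ]
 [0.62182874 0.03100941 0.029     ]]
tray front corners [[0.60684242 0.13635502 0.031     ]
 [0.6312166  0.04302247 0.031     ]] tray yaw line
0.0149 [[274.9, 209.4], [369.6, 209.4], [273.5, 212.4], [371.0, 212.4]]
0.012 [[274.1, 211.1], [370.4, 211.1], [272.7, 214.3], [371.9, 214.3]]
0.009 [[273.3, 213.0], [371.3, 213.0], [271.8, 216.2], [372.8, 216.2]]
```

Eye at (0.5952, 0.0848), case yaw 0.244 rad, and about 109 mm of travel to the stops. The tool axis sits about 1.4 mm towards +y of the TCP. I'll move above the eye, about 4 mm behind its centre.

>>> servo_tool(
  plan=[
    [0,1.5,0.05,0.002,0,0,2],
    [0,2.2,0.1,0,0,0,2],
    [0,2.2,0.1,0,0,0,2],
    [0,1.4,0,0,0,0,2],
    [1.5,0,0,0,0,0,2],
    [2.5,0,0,0,0,0,2],
    [3,0,0,0,0,0,2],
    [3,0,0,0,0,0,2],
    [1.8,0,0,0,0,0,2],
    [1,0,0,0,0,0,2],
    [0,0,0,0,0,0,2],
    [0,0,0,0,0,0,2],
  ],
)

```text
clock: 7.0
eef_pos: [0.6003, 0.0852, 0.0962]
tool_rot: [-0.192, 1.561, 0.191]
wrist_force: [0.2, 0.0, -1.0]
opening: 0.0229
```

```bash
cat > g.py <<'E'
from h import *
def crop(n,a,k=5):
    p,d,c,T=snap('side'); s=status.get_state(); e=s['eef_pos']; A=R.from_rotvec(s['tool_rot'])
    # shank foot, toe tip, toe underside (tool's own frame: x_tool=jaw z)
    P=[e+A.apply([.0149+.034,.0014,t]) for t in(.004,-.013)]+[[.5952,.0848,.0295]]+[[.5952+.013*np.cos(t),.0848+.013*np.sin(t),.0295] for t in(.244,.244+np.pi/2,.244+np.pi,.244-np.pi/2)]
    q=proj(c,T,P); o=q[a].astype(int)-[55,50]
    im=cv2.resize(p[o[1]:o[1]+80,o[0]:o[0]+110],None,fx=k,fy=k,interpolation=2)
    for w in q: cv2.circle(im,tuple(int(i) for i in (w-o+.5)*k),2,(0,255,0),-1)
    cv2.imwrite(f'pics/{n}.png',im); print(s['eef_pos'],s['wrist_force'],s['clock']); print(q.round(1).tolist())
E
python3 - <<'E'
from g import *
crop('s1',2); plan([.5994,.0844,.058],.244)
E
```

```text
[0.60059921 0.08520533 0.09666916] [ 0.36002554  0.20942468 -0.81132019] 7.05
[[259.5, 214.1], [266.0, 215.3], [263.7, 220.1], [258.8, 219.2], [262.0, 223.6], [268.7, 221.0], [265.5, 216.7]]
shift cm [ 3.87 -0.05 -0.14] turn [0.     0.0022 0.0007] q [-0.04  0.47  1.57  0.    1.1  -0.29] t 7.05
```

View pics/s1.png

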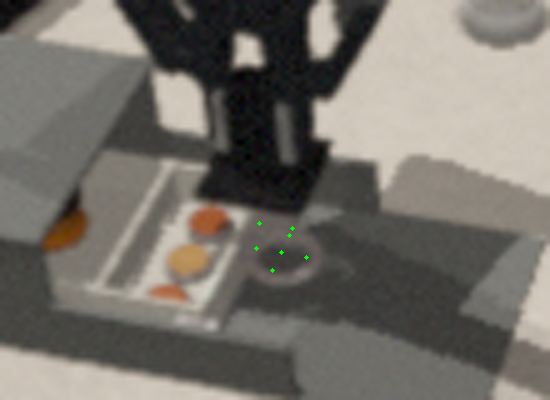

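The ring's centre, seen near crop (285,257), lies within about 1 mm of my prediction, with the toe above its opening. I'll lower slowly and watch the force.

>>> servo_tool(
  plan=[
    [0.5,-0.05,-0.1,0,0,0,2],
    [0.5,0,0,0,0,0,2],
    [0.5,0,0,0,0,0,2],
    [0.4,0,0,0,0,0,2],
    [0.4,0,0,0,0,0,2],
    [0.3,0,0,0,0,0,2],
    [0,0,0,0,0,0,2],
  ],
)

```text
clock: 7.75
eef_pos: [0.5984, 0.0845, 0.0687]
tool_rot: [-0.191, 1.563, 0.192]
wrist_force: [-0.1, 0.8, -1.6]
opening: 0.0234
```

>>> servo_tool(
  plan=[
    [0.3,0,0,0,0,0,2],
    [0.3,0,0,0,0,0,2],
    [0.3,0,0,0,0,0,2],
    [0.2,0,0,0,0,0,2],
    [0,0,0,0,0,0,2],
  ],
)

```text
clock: 8.25
eef_pos: [0.5985, 0.0844, 0.0579]
tool_rot: [-0.192, 1.563, 0.192]
wrist_force: [-0.1, -0.2, -1.6]
opening: 0.0231
```

Run:
```python
from g import *
crop('s2',2); plan([.5994,.0844,.058],.244)
```

```text
[0.59866487 0.08441749 0.05809802] [-0.01001103 -0.93441132 -0.75829893] 8.3
[[261.6, 225.6], [268.0, 226.7], [263.7, 220.1], [258.8, 219.2], [262.0, 223.6], [268.7, 221.0], [265.5, 216.7]]
shift cm [ 0.01 -0.02  0.07] turn [-0.     -0.0004 -0.0001] q [-0.04  0.52  1.61  0.    1.02 -0.29] t 8.3
```

View pics/s2.png

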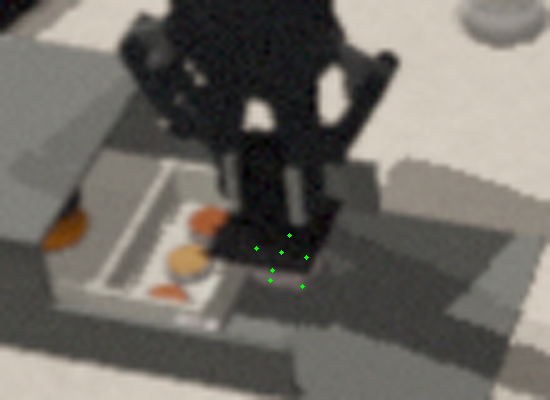

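The tool is in the eye with no contact force. Now a slow draw.

>>> servo_tool(
  plan=[
    [0,0,-0.2,0,0,0,2],
    [0,0,-0.2,0,0,0,2],
    [0,0,-0.2,0,0,0,2],
    [0,0,-0.2,0,0,0,2],
    [0,0,-0.1,0,0,0,2],
    [0,0,-0.1,0,0,0,2],
    [0,0,-0.1,0,0,0,2],
    [0,0,-0.1,0,0,0,2],
    [0,0,-0.1,0,0,0,2],
    [0,0,-0.1,0,0,0,2],
    [0,0,-0.1,0,0,0,2],
    [0,0,-0.1,0,0,0,2],
    [0,0,-0.1,0,0,0,2],
    [0,0,-0.1,0,0,0,2],
  ],
)

```text
clock: 9.7
eef_pos: [0.5815, 0.0801, 0.0584]
tool_rot: [-0.192, 1.562, 0.191]
wrist_force: [3.9, 0.6, -1.9]
opening: 0.023
```

>>> servo_tool(
  plan=[
    [0,0,-0.15,0,0,0,2],
    [0,0,-0.2,0,0,0,2],
    [0,0,-0.25,0,0,0,2],
    [0,0,-0.25,0,0,0,2],
    [0,0,-0.25,0,0,0,2],
    [0,0,-0.25,0,0,0,2],
    [0,0,-0.25,0,0,0,2],
    [0,0,-0.25,0,0,0,2],
    [0,0,-0.25,0,0,0,2],
    [0,0,-0.25,0,0,0,2],
    [0,0,-0.25,0,0,0,2],
    [0,0,-0.25,0,0,0,2],
    [0,0,-0.25,0,0,0,2],
    [0,0,-0.25,0,0,0,2],
    [0,0,-0.25,0,0,0,2],
    [0,0,-0.25,0,0,0,2],
    [0,0,-0.25,0,0,0,2],
    [0,0,-0.25,0,0,0,2],
    [0,0,-0.25,0,0,0,2],
    [0,0,-0.2,0,0,0,2],
  ],
)

```text
clock: 11.7
eef_pos: [0.5345, 0.0684, 0.0583]
tool_rot: [-0.192, 1.562, 0.192]
wrist_force: [4.5, 1.0, -1.1]
opening: 0.0232
```

>>> servo_tool(
  plan=[
    [0,0,-0.2,0,0,0,2],
    [0,0,-0.2,0,0,0,2],
    [0,0,-0.2,0,0,0,2],
    [0,0,-0.2,0,0,0,2],
    [0,0,-0.2,0,0,0,2],
    [0,0,-0.2,0,0,0,2],
    [0,0,-0.2,0,0,0,2],
    [0,0,-0.2,0,0,0,2],
    [0,0,-0.2,0,0,0,2],
    [0,0,-0.2,0,0,0,2],
    [0,0,-0.2,0,0,0,2],
    [0,0,-0.2,0,0,0,2],
    [0,0,-0.2,0,0,0,2],
    [0,0,-0.2,0,0,0,2],
    [0,0,-0.15,0,0,0,2],
    [0,0,-0.15,0,0,0,2],
    [0,0,-0.15,0,0,0,2],
    [0,0,-0.15,0,0,0,2],
    [0,0,-0.1,0,0,0,2],
    [0,0,-0.1,0,0,0,2],
  ],
)

```text
clock: 13.7
eef_pos: [0.4998, 0.0598, 0.0583]
tool_rot: [-0.192, 1.562, 0.192]
wrist_force: [4.9, 2.0, -0.9]
opening: 0.0232
```

>>> servo_tool(
  plan=[
    [0,0,-0.1,0,0,0,2],
    [0,0,-0.1,0,0,0,2],
    [0,0,-0.1,0,0,0,2],
    [0,0,-0.1,0,0,0,2],
    [0,0,-0.1,0,0,0,2],
    [0,0,-0.1,0,0,0,2],
    [0,0,-0.1,0,0,0,2],
    [0,0,-0.1,0,0,0,2],
    [0,0,-0.1,0,0,0,2],
    [0,0,-0.1,0,0,0,2],
    [0,0,-0.05,0,0,0,2],
    [0,0,-0.05,0,0,0,2],
  ],
)

```text
clock: 14.9
eef_pos: [0.4891, 0.0571, 0.0583]
tool_rot: [-0.191, 1.562, 0.192]
wrist_force: [4.4, 1.1, -1.4]
opening: 0.0232
```

Run:
```python
from h import *
p,d,c,T=snap('top'); s=status.get_state(); print(s['eef_pos'],s['wrist_force'],s['clock'])
b=cv2.resize(p[90:215,225:325],None,fx=5,fy=4.8,interpolation=2); cv2.imwrite('pics/t2.png',b)
```

```text
[0.48902884 0.05710221 0.05832001] [ 3.46074896  1.20674623 -1.78749902] 14.95
```

>>> servo_tool(
  plan=[
    [0,0,-0.05,0,0,0,2],
    [0,0,-0.05,0,0,0,2],
    [0,0,-0.05,0,0,0,2],
    [0,0,-0.05,0,0,0,2],
    [0,0,-0.05,0,0,0,2],
    [0,0,-0.05,0,0,0,2],
    [0,0,-0.05,0,0,0,2],
    [0,0,-0.05,0,0,0,2],
    [0,0,-0.05,0,0,0,2],
  ],
)

```text
clock: 15.85
eef_pos: [0.4847, 0.056, 0.0583]
tool_rot: [-0.191, 1.562, 0.192]
wrist_force: [4.8, 1.0, -1.8]
opening: 0.0233
```

>>> servo_tool(
  plan=[
    [0,0,-0.03,0,0,0,2],
    [0,0,-0.03,0,0,0,2],
    [0,0,-0.03,0,0,0,2],
    [0,0,-0.03,0,0,0,2],
    [0,0,-0.03,0,0,0,2],
  ],
)

```text
clock: 16.35
eef_pos: [0.4833, 0.0557, 0.0583]
tool_rot: [-0.192, 1.562, 0.192]
wrist_force: [3.3, 0.9, -2.0]
opening: 0.0232
```

>>> servo_tool(
  plan=[
    [0,0,-0.03,0,0,0,2],
    [0,0,-0.03,0,0,0,2],
    [0,0,-0.03,0,0,0,2],
    [0,0,-0.03,0,0,0,2],
    [0,0,-0.03,0,0,0,2],
  ],
)

```text
clock: 16.85
eef_pos: [0.4818, 0.0553, 0.0583]
tool_rot: [-0.192, 1.562, 0.192]
wrist_force: [4.9, 1.6, -1.1]
opening: 0.0233
```

>>> servo_tool(
  plan=[
    [0,0,-0.03,0,0,0,2],
    [0,0,-0.03,0,0,0,2],
    [0,0,-0.03,0,0,0,2],
  ],
)

```text
clock: 17.15
eef_pos: [0.481, 0.0551, 0.0583]
tool_rot: [-0.192, 1.562, 0.192]
wrist_force: [4.8, 1.0, -1.2]
opening: 0.0232
```

>>> servo_tool(
  plan=[
    [0,0,-0.03,0,0,0,2],
    [0,0,-0.03,0,0,0,2],
  ],
)

```text
clock: 17.35
eef_pos: [0.4805, 0.055, 0.0583]
tool_rot: [-0.191, 1.562, 0.192]
wrist_force: [5.1, 1.2, -1.6]
opening: 0.0235
```

>>> servo_tool(
  plan=[
    [0,0,-0.04,0,0,0,2],
    [0,0,-0.03,0,0,0,2],
    [0,0,-0.03,0,0,0,2],
  ],
)

```text
clock: 17.65
eef_pos: [0.4802, 0.055, 0.0584]
tool_rot: [-0.191, 1.561, 0.191]
wrist_force: [7.6, 3.3, -3.1]
opening: 0.0231
```

>>> servo_tool(
  plan=[
    [0,0,-0.04,0,0,0,2],
    [0,0,-0.03,0,0,0,2],
    [0,0,-0.03,0,0,0,2],
  ],
)

```text
clock: 17.95
eef_pos: [0.48, 0.055, 0.0585]
tool_rot: [-0.19, 1.559, 0.191]
wrist_force: [8.5, 3.4, -3.9]
opening: 0.0234
```

>>> servo_tool(
  plan=[
    [0,0,-0.04,0,0,0,2],
    [0,0,-0.03,0,0,0,2],
    [0,0,0,0,0,0,2],
  ],
)

```text
clock: 18.25
eef_pos: [0.4799, 0.055, 0.0587]
tool_rot: [-0.19, 1.558, 0.191]
wrist_force: [9.5, 4.9, -5.1]
opening: 0.0233
```

Run:
```python
from h import *
f=[]
for i in range(2):
    p,d,c,T=snap('top'); s=status.get_state(); f.append(s['wrist_force'])
f=np.array(f); print(f, f@[.97,.242,0], s['eef_pos'],s['clock'])
cv2.imwrite('pics/t3.png',cv2.resize(p[100:220,230:325],None,fx=5,fy=5,interpolation=2))
```

```text
[[ 9.95283469  5.35075511 -5.03258748]
 [ 9.22779776  3.91440512 -5.56660919]] [10.94913238  9.89824987] [0.47987114 0.05498248 0.05866097] 18.35
```

View pics/t3.png

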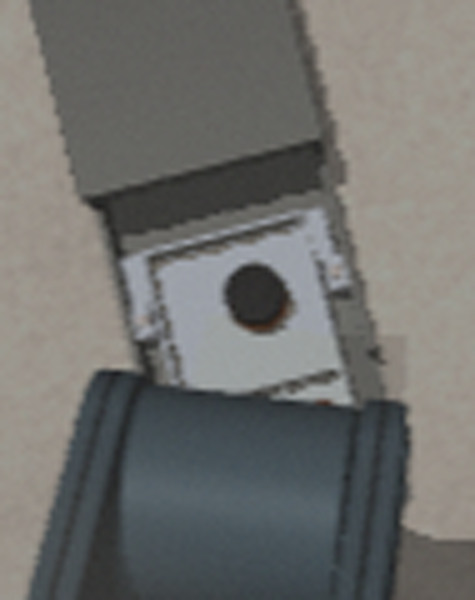

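Both shoulders lie on the stops, and the jar is upright in the tray. There's a slight upward drag of about 3.5 N on the eye, so I'll ease the tool down a little while holding.

>>> servo_tool(
  plan=[
    [0.06,0.05,-0.03,0,0,0,2],
    [0.04,0,-0.02,0,0,0,2],
    [0,0,0,0,0,0,2],
  ],
)

```text
clock: 18.65
eef_pos: [0.4798, 0.0551, 0.0583]
tool_rot: [-0.191, 1.557, 0.191]
wrist_force: [8.5, 4.4, -0.2]
opening: 0.0232
```

>>> servo_tool(
  plan=[
    [0,0,-0.04,0,0,0,2],
    [0,0,-0.03,0,0,0,2],
    [0,0,0,0,0,0,2],
    [0,0,0,0,0,0,2],
  ],
)

```text
clock: 19.05
eef_pos: [0.4797, 0.0551, 0.0583]
tool_rot: [-0.19, 1.556, 0.191]
wrist_force: [10.0, 5.1, -1.3]
opening: 0.0233
```

>>> servo_tool(
  plan=[
    [0,0,-0.01,0,0,0,2],
    [0,0,0,0,0,0,2],
    [0,0,0,0,0,0,2],
  ],
)

```text
clock: 19.35
eef_pos: [0.4797, 0.0551, 0.0584]
tool_rot: [-0.191, 1.555, 0.191]
wrist_force: [10.8, 5.2, -1.0]
opening: 0.0233
```

>>> servo_tool(
  plan=[
    [0,0,0,0,0,0,2],
    [0,0,0,0,0,0,2],
    [0,0,0,0,0,0,2],
    [0,0,0,0,0,0,2],
    [0,0,0,0,0,0,2],
    [0,0,0,0,0,0,2],
  ],
)

```text
clock: 19.95
eef_pos: [0.4797, 0.0551, 0.0584]
tool_rot: [-0.191, 1.555, 0.191]
wrist_force: [10.9, 5.2, -2.5]
opening: 0.0233
```

>>> servo_tool(
  plan=[
    [0,0,0,0,0,0,2],
    [0,0,0,0,0,0,2],
    [0,0,0,0,0,0,2],
    [0,0,0,0,0,0,2],
    [0,0,0,0,0,0,2],
    [0,0,0,0,0,0,2],
    [0,0,0,0,0,0,2],
  ],
)

```text
clock: 20.65
eef_pos: [0.4797, 0.0551, 0.0584]
tool_rot: [-0.191, 1.555, 0.191]
wrist_force: [10.0, 5.3, -1.3]
opening: 0.0233
```

Held at about 11 N for over 1.3 s. Now I'll back the tool off and check its position before lifting.

>>> servo_tool(
  plan=[
    [0,0,0.1,0,0,0,2],
    [0,0,0.1,0,0,0,2],
    [0,0,0.1,0,0,0,2],
    [0,0,0.2,0,0,0,2],
    [0,0,0.2,0,0,0,2],
    [0,0,0.2,0,0,0,2],
    [0,0,0.2,0,0,0,2],
    [0,0,0.2,0,0,0,2],
    [0,0,0.2,0,0,0,2],
    [0,0,0.1,0,0,0,2],
    [0,0,0,0,0,0,2],
    [0,0,0,0,0,0,2],
  ],
)

```text
clock: 21.85
eef_pos: [0.4918, 0.0584, 0.0573]
tool_rot: [-0.192, 1.563, 0.192]
wrist_force: [-0.2, 0.0, -1.1]
opening: 0.0234
```

Run:
```python
from h import *
plan([.493,.0583,.0583],.244); s=status.get_state(); print(s['eef_pos'],s['wrist_force'],s['ft_torque'])
```

```text
shift cm [-0.1  -0.03  0.11] turn [ 0.     -0.0002 -0.0001] q [-0.11  0.36  1.88  0.    0.9  -0.35] t 21.85
[0.49183173 0.05836731 0.05726358] [-0.24062789  0.03144    -1.07632375] [-0.05038294  0.05910104 -0.01275926]
```

>>> servo_tool(
  plan=[
    [0,0,0.1,0,0,0,2],
    [-0.2,0,0,0,0,0,2],
    [-0.3,0,0,0,0,0,2],
    [-0.3,0,0,0,0,0,2],
    [0,0,0,0,0,0,2],
  ],
)

```text
clock: 22.35
eef_pos: [0.4933, 0.0586, 0.0659]
tool_rot: [-0.192, 1.561, 0.191]
wrist_force: [-0.0, -0.3, -1.1]
opening: 0.0236
```

>>> servo_tool(
  plan=[
    [-0.3,0,0,0,0,0,2],
    [-0.3,0,0,0,0,0,2],
    [0,0,0,0,0,0,2],
  ],
)

```text
clock: 22.65
eef_pos: [0.4932, 0.0586, 0.0718]
tool_rot: [-0.192, 1.561, 0.191]
wrist_force: [-0.7, 0.2, -1.4]
opening: 0.0235
```

>>> servo_tool(
  plan=[
    [-0.4,0,0,0,0,0,2],
    [-0.8,0,0,0,0,0,2],
    [-2,0,0,0,0,0,2],
    [-3.5,0,0,0,0,0,2],
    [-4,0,0,0,0,0,2],
    [-3,0,0,0,0,0,2],
    [-1.3,0,0,0,0,0,2],
    [0,-2.2,-0.3,0,0,0,2],
    [0,-3.7,-0.5,0,0,0,2],
    [0,-3.8,-0.6,0,0,0,2],
    [0,-3.8,-0.6,0,0,0,2],
    [0,-3.8,-0.6,0,0,0,2],
    [0,-3.8,-0.6,0,0,0,2],
    [0,-3.8,-0.5,0,0,0,2],
    [0,-3.8,-0.5,0,0,0,2],
    [0,-3.8,-0.5,0,0,0,2],
    [0,-3.8,-0.5,0,0,0,2],
    [0,-2.5,-0.4,0,0,0,2],
    [0,-1.8,-0.2,0,0,0,2],
    [0,0,0,-0.1,0,0,2],
  ],
)

```text
clock: 24.65
eef_pos: [0.5344, -0.3523, 0.2212]
tool_rot: [-0.27, 1.554, 0.268]
wrist_force: [0.2, 0.1, -0.9]
opening: 0.0234
```

Run:
```python
from h import *
p,d,c,T=snap('wrist'); cv2.imwrite('pics/w5.png',p)
t,_,_,_=snap('top'); cv2.imwrite('pics/t5.png',cv2.resize(t[100:225,230:330],None,fx=4,fy=4,interpolation=2))
s=status.get_state();print(s['eef_pos'],s['wrist_force'])
plan([.5353,-.3488,.11],.34)
W=cloud(d,c,T); x,y,z=np.moveaxis(W,-1,0)
m=(abs(x-.534)<.06)&(abs(y+.348)<.06)&(z>.05)&(z<.07); print(m.sum(),rect(W[m]))
```

```text
[ 0.53442516 -0.35000047  0.22133808] [ 1.15721692  0.58625999 -1.44889826]
shift cm [11.13  0.08  0.12] turn [ 0.0039 -0.0001 -0.0005] q [-0.75  0.42  1.32  0.    1.4  -1.1 ] t 24.75
2951 (array([ 0.53180603, -0.34332828]), array([70.13131714, 60.38446045]), 19.605270385742188)
```

View pics/w5.png

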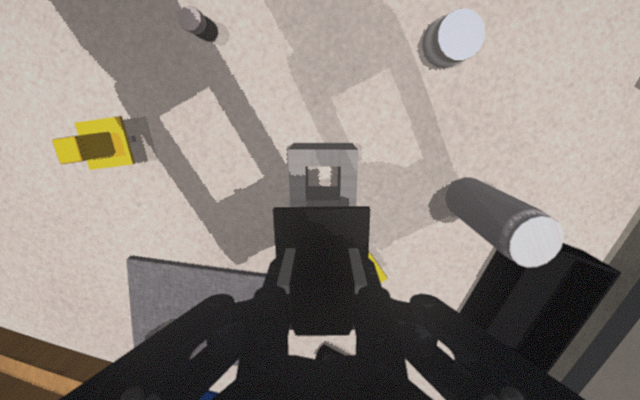

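View pics/t5.png

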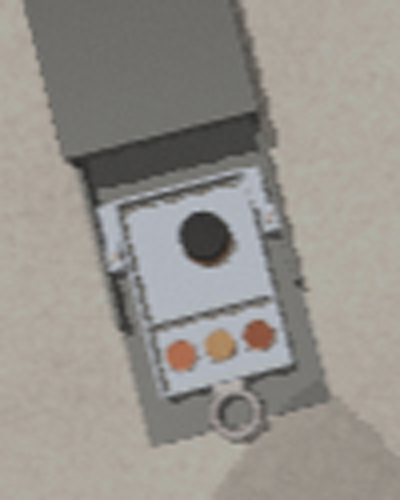

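The collar sits in the image exactly where it did before, so the tool hasn't slipped. The well is clear below, and the tray stays fully out with the jar upright. I'll lower the tool into the holder.

>>> servo_tool(
  plan=[
    [1.5,0.08,0.12,0.004,0,0,2],
    [3,0,0,0,0,0,2],
    [3,0,0,0,0,0,2],
    [2,0,0,0,0,0,2],
    [1.1,0,0,0,0,0,2],
    [0,0,0,0,0,0,2],
    [0.6,0,0,0,0,0,2],
    [0.6,0,0,0,0,0,2],
    [0,0,0,0,0,0,2],
  ],
)

```text
clock: 25.65
eef_pos: [0.5355, -0.3481, 0.1032]
tool_rot: [-0.267, 1.554, 0.267]
wrist_force: [0.0, -0.1, -0.8]
opening: 0.0231
```

>>> servo_tool(
  plan=[
    [0.6,-0.06,0,0,0,0,2],
    [0.6,0,0,0,0,0,2],
    [0.6,0,0,0,0,0,2],
    [0.5,0,0,0,0,0,2],
    [0.2,0,0,0,0,0,2],
    [0.1,0,0,0,0,0,2],
    [0.1,0,0,0,0,0,2],
    [0,0,0,0,0,0,2],
  ],
)

```text
clock: 26.45
eef_pos: [0.5358, -0.3489, 0.0764]
tool_rot: [-0.267, 1.554, 0.267]
wrist_force: [0.2, -0.1, -1.6]
opening: 0.0235
```

>>> servo_tool(
  plan=[
    [0.07,0,-0.03,0,0,0,2],
    [0.05,0,0,0,0,0,2],
    [0.05,0,0,0,0,0,2],
    [0,0,0,0,0,0,2],
  ],
)

```text
clock: 26.85
eef_pos: [0.5355, -0.349, 0.0749]
tool_rot: [-0.267, 1.554, 0.267]
wrist_force: [-1.1, 0.3, 0.9]
opening: 0.0233
```

The collar is on the block. Releasing, then straight up and away.

>>> servo_tool(
  plan=[
    [0.03,0,0,0,0,0,2],
    [0,0,0,0,0,0,2.8],
    [0,0,0,0,0,0,3.5],
    [0,0,0,0,0,0,5],
    [0,0,0,0,0,0,7],
    [0,0,0,0,0,0,7],
    [0,0,0,0,0,0,7],
    [-1,0,0,0,0,0,7],
    [-2,0,0,0,0,0,7],
    [-3,0,0,0,0,0,7],
    [-4,0,0,0,0,0,7],
    [-4,0,0,0,0,0,7],
    [-3,0,0,0,0,0,7],
    [0,0,0,0,0,0,7],
    [0,0,0,0,0,0,7],
  ],
)

```text
clock: 28.35
eef_pos: [0.5357, -0.3491, 0.2457]
tool_rot: [-0.268, 1.553, 0.265]
wrist_force: [-0.4, 0.4, -0.8]
opening: 0.0702
```

Run:
```python
from h import *
p,d,c,T=snap('wrist'); s=status.get_state();print(s['eef_pos'],s['wrist_force'],s['opening'])
W=cloud(d,c,T); x,y,z=np.moveaxis(W,-1,0)
near=(abs(x-.535)<.06)&(abs(y+.345)<.06)
for lo,hi in((.055,.075),(.105,.13)):
    m=near&(z>lo)&(z<hi); print(lo,m.sum(),rect(W[m]),np.median(z[m]))
q,_,_,_=snap('top')
a=cv2.resize(p[100:300,200:440],None,fx=2,fy=2); b=cv2.resize(q[80:280,180:480],None,fx=1,fy=1)
cv2.imwrite('pics/w6.png',np.hstack([a,cv2.copyMakeBorder(b,0,200,0,0,0)]))
```

```text
[ 0.5351444  -0.34859538  0.24405014] [ 0.39216319  0.27434268 -0.00260134] 0.06963311267058872
0.055 3072 (array([ 0.53335236, -0.34801486]), array([70.1446228 , 70.22083282]), 19.558774948120117) 0.06107344577098722
0.105 684 (array([ 0.53456732, -0.346828  ]), array([23.61010551, 23.53908157]), 19.6245174407959) 0.11674560757663441
```

View pics/w6.png

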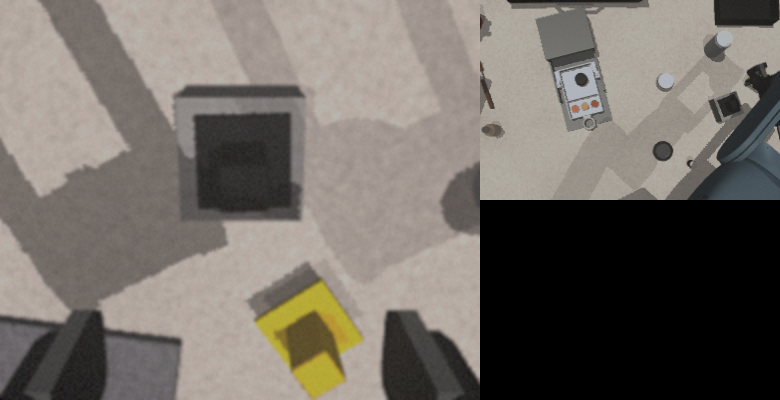

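The tool stands flat and square in the holder, with its handle top at 116.7 mm as before. The tray is out with the jar upright, and the other things I can see are where they were.

```bash
python3 -c "
from cell import ticket; print(ticket.sign_off())"
```

```text
the job is handed in; nothing more can be done
None
```

I drew the tray out with the hook until both shoulders lay on the stops, unhooked it, stood the tool back in its holder and handed the job in at about 28 s on the robot's clock.

- **Pull:** I held a steady pull of about 11–12 N for roughly 1.3 s. The highest reading, sampled between moves, was about 12.2 N, under the 16 N limit. There was up to 3.7 N sideways. While building up to the hold there was a brief upward drag of about 3.5 N on the eye. I eased that off before the hold.
- **Unhooking:** I backed off about 13 mm and lifted with no contact force showing. The picture afterwards shows the tray still against both stops with the cream jar upright in it.
- **Tool in holder:** The handle's centre measures within 0.3 mm of where it started, with the same height. The handle's angle matches the holder's to 0.1°. The gripper is clear of it.
- **Other things:** Those in view in the last pictures look unmoved. I compared them by eye and did not measure each one. None of the checks failed or disagreed.

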